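# Set a reclaimed plank out for sawing and hold it down

## Task

Get the reclaimed plank ready for sawing off the end with the old iron hinge: slide it along the small sawing bench, hinge end outward, until the pencilled cut line lies right above the bench's outer edge and parallel to it. Keep the plank flat on the bench all the way (do not lift it off), for the iron makes it nose-heavy and it tips if nobody holds it down. Finish still holding the plank flat on the bench, without letting go, and leave the saw, tape measure, pencil block and glue bottle where they are.

Things in the scene. Friction and masses are not known exactly. Their poses are not given: they have to be found in the camera images.
- plank: Brown wooden plank with an iron hinge on one end; wood 300 long (x), 50 wide (y), 24 thick; 0.5 to 0.75 kg in all, loose, flat on the sawing bench, up to 0.3 rad askew. Origin: centre of the wood's underside; x to the hinge end, z up. Tail at x = -150, wooden nose at +150. From the tail to x = 35 the top and sides are bare: free to grip across the 50 mm width or to press on.
- balance (a point): Balance point of plank and hinge: plank x = +88, y = 0, z = 0, 48 beyond the cut line. The plank tips over the outer edge once this point is past it, unless held down behind; with the line at the edge about 3 N downward, 110 behind the line, keep it flat. Starts over the bench.
- hinge (a point): Dark iron strap hinge on the plank's nose, opened flat and seized stiff: strap on top from plank x = 75 to 150, 38 wide, 6 thick; knuckle 18 thick across the nose; free leaf out to x = 208, 56 wide. This point: knuckle's centre, plank x = 159, y = 0, z = 27.
- cut_line (a point): Middle of the pencilled cut line, on the plank's top at plank x = 40, y = 0, z = 24. The line is dark, 2.6 wide, square across the top and down both sides; the strip between it and the hinge is hatched with slanting pencil strokes (waste). Axes as the plank's. It starts 60 to 125 short of the bench's outer edge.
- sawbench: Small sawing bench of pale wood, bolted to the workbench, does not move: flat top 300 (x) by 220 (y), 120 high, on two leg panels with foot rails 250 long. Origin: centre of its underside; x points outward, to the edge beyond which the plank's hinge end goes; y along that edge; z up. Its heading differs between starts.
- bench_edge (a point): Middle of the sawing bench's outer top edge (sawbench x = +150, y = 0, z = 120), nicked by old saw cuts. Axes as the sawing bench's: x straight out, y along the edge, z up.
- tape: Bystander: green tape measure, 72 by 36 by 70 high, its tab out to 103 in all, standing on the workbench just off the outer edge, lower than the overhang. Origin under its centre.
- pencil_block: Bystander: pale wooden block 70 by 90 by 85 high with pencils standing in it, up to 200 high. Origin under its centre.
- glue: Bystander: yellow glue bottle, 54 across, 150 high. Origin under its centre.
- saw: Bystander: tenon saw lying flat, 380 long (its x, handle to -x) by about 125, 25 high, to the robot's left. Origin on its underside, near the middle of its length.

How it is judged (in metres and radians):
At the end, for the whole second after the job is handed in: The fingers still hold the plank (over 1 N) and it rests on the sawing bench (over 2 N), flat within 2 degrees and 3.5 mm, at rest; the cut line lies within 6 mm of the outer edge and parallel to it within 4.5 degrees, over the bench's width (x of cut_line in the frame of bench_edge between -0.006 and 0.006 m and y of cut_line in the frame of bench_edge between -0.08 and 0.08 m and angle between the x axis of plank and the x axis of sawbench, either way round below 0.08 rad and angle between plank's own z axis and vertical below 0.035 rad and z of plank in the frame of sawbench between 0.116 and 0.1235 m and contact force between plank and sawbench above 2 N and contact force between the fingers and plank above 1 N and linear speed of plank below 0.01 m/s); the arm keeps its last pose, push and grip.
It fails at once if the plank tips (over 7 degrees) (angle between plank's own z axis and vertical above 0.12 rad).
It fails at once if the plank is lifted off the sawing bench (over 15 mm) or falls off it (z of plank in the frame of sawbench above 0.135 m or z of plank in the frame of sawbench below 0.105 m).
It fails at once if a bystander is moved more than 25 mm (distance of any of tape, pencil_block, glue, saw from where it was at the start of the episode above 0.025 m).
It also fails if it takes over 32 s, if anything falls off the work surface, if the arm or the gripper's body presses on something with over 40 N, if the wrist force passes 120 N, or if a joint passes its speed limit or range.

## Robot

A 6-joint arm with a two-finger parallel gripper is mounted at the origin on the work surface. World frame = base frame: x ahead of the robot, y to its left, z up, the work surface at z = 0. Lengths are in mm, angles in degrees, forces in N, time in s.
With the tool pointing down it reaches from about 300 to 850 mm from the base axis. Payload 4.2 kg.
Tool frame: the origin (TCP) lies between the finger pads; the fingertips stand 22 mm ahead of it and the grasp point (between the pads) lies 3 mm ahead of it (env.finger_overhang is the distance from the TCP to the fingertips, in mm); z points along the fingers, y is the line along which they close (so a half turn about z gives the same grasp; the last joint's range is limited). The gripper opens to 91 mm and grips with 3 to 60 N. Pads are 32 mm wide; open, the fingers measure 118 mm over their backs; the gripper's body (76 mm by 178 mm) begins 60 mm behind the grasp point.
Start: joints at [-1.146, 18.312, 89.639, -0, 72.044, -1.146], TCP at [575.017, 0, 201.976] pointing down, gripper open.
Joint ranges: [-177.97, 177.97], [-48.28, 115.42], [12.27, 149.76], [-77.06, 257.06], [2.81, 150.46], [-146.56, 146.56]. Speed limits (degrees/s): [147.25, 147.25, 180, 180, 180, 180].

## Interface

Orientations are given as [roll, pitch, yaw] about the fixed x, y, z axes, in that order (R = Rz(yaw) Ry(pitch) Rx(roll)).
In Python, from workcell import state, cams, ticket, look_for, outline_of, env gives the robot as it stands.
- The arm moves only by the tool servo_tool, never from a script. Its argument "steps" is a list of rows, each a list of 3 entries, a list of its own where there are three numbers: the closure in counts, from 0 (fully open) to 255 (shut), then the shift along the tool's x, y, z in mm, then the turn, a rotation vector about the tool's x, y, z in rad. A call has exactly 10 rows; each row shifts and turns the commanded pose from where the row before left it, along the tool's axes as they then stand; what a row does not reach is not made up. A row lasts 1/10 s, in which the tool goes at most 50 mm and 8.59 degrees, less where a joint would pass 70% of its speed; a pose out of reach is approached as far as the arm can. A call with a gripper value outside its range is refused whole. The fingers move at their own pace and stop on an object; "squeeze" is the grip in N (left out, the last holds). Time passes only in rows, so rows that do not move let the fingers close, or fill a call up. It gives the time, the measured TCP pose, the force, the opening and the grip force at its end, in the units of the state.
- state(): the state, without advancing time (a new reading comes with each control period).
- cams.grab_frame(name): name is "scene" or "side" or "wrist"; returns a dict with "color" (400x640x3 uint8, red, green, blue), "z_map" (400x640 float32, mm along the optical axis (not along the pixel's ray), 0 where there is no reading), "fovy" (degrees; the focal length in pixels is half the picture's height over the tangent of half this angle, whatever the lens; pixels are square), "cx", "cy" (the principal point, pixels), "eye" and "rotation" of the camera in the world; the wrist camera has in their place "tool_from_camera" (4x4, takes a point from camera to tool coordinates, whose origin is the TCP and whose axes are the flange's). Camera axes: x right, y up, looking along -z (the intrinsics and any distortion apply to the point x, -y, -z); pixel columns grow to the right and rows downward; lengths in mm; the calibration is good to about 2 mm. A picture is of the moment at which its call begins: read the wrist's pose just before it.
- ticket.job_done(): hands the job in; it is judged then, once.
Trained networks look in a picture, given as the dict that the camera call returned (one of the last four; its "shot" number tells which), for a name from the list of things; names that differ only in an ending like _2 or _b are one class to them, and where a whole thing is asked for, a point or a joint stands for the part that bears it (a point fixed in the world has none). Each returns a list of dicts, best first, with "confidence" (0 to 1); they miss things now and then, are a little off and sometimes report something else, mostly with a low value. They report only what shows in the picture. A call takes as long as a camera call.
- look_for(picture, thing): "at" ([column, row] in pixels, amid what is visible of it).
- outline_of(picture, thing): "pixels" (400x640 bool, what is visible of it) and "at" ([column, row] in pixels, amid what is visible of it).
The state is a dict: "time_s": time; "qpos": joint angles; "qvel": joint speeds; "effort": joint torques, N m; "ee_pos": TCP position; "ee_rot": TCP orientation; "force": force on the tool from outside, world axes, zero at the start; "torque": the same for the moment, N m; "gripper_width": finger opening in mm; "gripper_force": force on a finger pad.
Only numpy, scipy, OpenCV 4.12 (cv2) and the standard library are available. Lean on these libraries where they do the work, as an engineer would, in place of code of your own. Each camera call takes 0.05 s, during which the arm holds its last target. There are 200 camera calls.

## Working session

There is one attempt and no reset: what is moved stays moved. The work goes in short steps, Python scripts to look and compute and a tool call to move; the robot and the scene stay as the last step left them, time stands still between calls to the robot, and variables do not carry over. Pictures are saved under pics/ and viewed, at most 10 in all, crops included, and the job is handed in when it is done.

Besides the shell and the picture viewer there is one more tool, called after ">>>" as name(argument=value, ...), one argument or row to a line, values as JSON. servo_tool: Moves the arm, as the interface text tells. Its arguments: {"type":"object","properties":{"steps":{"type":"array","items":{"type":"array"}},"squeeze":{"type":"number"}},"required":["steps"]}

```bash
mkdir -p pics; ls; cat > h.py <<'E'
import numpy as np, cv2
from workcell import state, cams, ticket, look_for, outline_of, env
from scipy.spatial.transform import Rotation as R
def grab(n):
    s=state(); f=cams.grab_frame(n)
    if n=='wrist':
        T=np.eye(4);T[:3,:3]=R.from_euler('xyz',s['ee_rot'],degrees=True).as_matrix();T[:3,3]=s['ee_pos']
        C=T@np.array(f['tool_from_camera']);f['eye']=C[:3,3];f['rotation']=C[:3,:3]
    f['F']=200/np.tan(np.radians(f['fovy'])/2)
    return f
def rays(f,uv):
    uv=np.atleast_2d(uv).astype(float)
    return np.c_[(uv[:,0]-f['cx'])/f['F'],-(uv[:,1]-f['cy'])/f['F'],-np.ones(len(uv))]
def pts(f,uv):
    uv=np.atleast_2d(uv); z=f['z_map'][uv[:,1].astype(int),uv[:,0].astype(int)]
    return (rays(f,uv)*z[:,None])@np.array(f['rotation']).T+np.array(f['eye'])
def onplane(f,uv,h):
    d=rays(f,uv)@np.array(f['rotation']).T; e=np.array(f['eye'])
    return e+d*((h-e[2])/d[:,2])[:,None]
def proj(f,P):
    c=(np.atleast_2d(P)-np.array(f['eye']))@np.array(f['rotation'])
    return np.c_[f['cx']-f['F']*c[:,0]/c[:,2],f['cy']+f['F']*c[:,1]/c[:,2]]
def save(f,n): cv2.imwrite('pics/'+n,f['color'][:,:,::-1])
E
python3 - <<'E'
from h import *
print(state())
np.set_printoptions(precision=1,suppress=True)
for n in ['scene','side']:
    f=grab(n); save(f,n+'1.png'); print(n,{k:v for k,v in f.items() if k not in('color','z_map')})
    for t in ['plank','hinge','cut_line','sawbench','tape','pencil_block','glue','saw']:
        try:
            for r in outline_of(f,t)[:1]:
                m=r['pixels']&(f['z_map']>0); v,u=np.nonzero(m); p=pts(f,np.c_[u,v])
                print(t,round(r['confidence'],2),r['at'],m.sum(),p.min(0),np.median(p,0),p.max(0))
        except Exception as e: print(t,e)
E
```

```text
pics
{'time_s': 0.0, 'qpos': array([-1.14601660e+00,  1.83505512e+01,  8.97083570e+01, -2.02016493e-03,
        7.20432290e+01, -1.14831571e+00]), 'qvel': array([ 6.36290842e-02, -6.98959120e-02, -4.69528282e-02,  3.23776188e-02,
       -2.02297133e-05,  7.34667108e-02]), 'effort': array([-5.01459035e-04, -4.12465632e+01, -2.31973493e+01,  7.28826877e-02,
        4.58198413e-02, -1.41870069e-04]), 'ee_pos': array([ 5.74457532e+02, -1.05838027e-03,  2.01118010e+02]), 'ee_rot': array([-1.79897845e+02, -1.26622898e-04,  9.00029235e+01]), 'force': array([ 0.42941727, -0.27439762, -0.21499073]), 'torque': array([-0.01032385,  0.05112572,  0.03425969]), 'gripper_force': 0.0, 'gripper_width': 91.1068703997891}
scene {'fovy': 54.643861560776394, 'cx': 317.5293739397382, 'cy': 199.5463078513474, 'eye': array([1247.5,   12.8, 1270.8]), 'rotation': array([30. , -0.2, 89. ]), 'shot': 1, 'F': np.float64(387.12925630861884)}
plank operands could not be broadcast together with shapes (1112,) (3,) 
hinge operands could not be broadcast together with shapes (1246,) (3,) 
cut_line operands could not b
[... 521 characters left out ...]
  836.7, 1055.9]), 'rotation': array([  47.1,   -1.2, -140.7]), 'shot': 2, 'F': np.float64(474.85450111490155)}
plank operands could not be broadcast together with shapes (1544,) (3,) 
hinge operands could not be broadcast together with shapes (1537,) (3,) 
cut_line operands could not be broadcast together with shapes (1418,) (3,) 
sawbench operands could not be broadcast together with shapes (490,) (3,) 
tape operands could not be broadcast together with shapes (578,) (3,) 
pencil_block operands could not be broadcast together with shapes (5188,) (3,) 
glue operands could not be broadcast together with shapes (492,) (3,) 
saw operands could not be broadcast together with shapes (4826,) (3,)
```

```bash
python3 - <<'E'
s=open('h.py').read()
s=s.replace("    f['F']=","    else: f['rotation']=R.from_euler('xyz',f['rotation'],degrees=True).as_matrix()\n    f['F']=")
open('h.py','w').write(s)
E
python3 - <<'E'
from h import *
np.set_printoptions(precision=1,suppress=True)
fs=[]
for n in ['scene','side']:
    f=grab(n); save(f,n+'2.png'); fs.append(f['color'])
    for t in ['plank','hinge','cut_line','sawbench','tape','pencil_block','glue','saw']:
        for r in outline_of(f,t)[:1]:
                m=r['pixels']&(f['z_map']>0); v,u=np.nonzero(m); p=pts(f,np.c_[u,v])
                print(n,t,round(r['confidence'],2),r['at'],m.sum(),p.min(0),np.median(p,0),p.max(0))
        print('  pt',[(np.array(r['at']),round(r['confidence'],2)) for r in look_for(f,t)[:2]])
f=grab('wrist'); save(f,'wrist2.png'); print(f['eye'],f['rotation'])
E
```

```text
scene plank 0.61 [290.2, 182.3] 1225 [ 398.9 -183.7   -3.7] [539.3 -55.6 145.2] [621.3 160.6 160. ]
  pt [(array([291.9, 185.1]), 0.59)]
scene hinge 0.77 [291.2, 185.6] 1119 [ 437.7 -183.7  119.3] [548.2 -62.3 145.3] [655.2 158.2 296.7]
  pt [(array([291.2, 187.1]), 0.88)]
scene cut_line 0.71 [293.3, 185.8] 1204 [ 330.4 -199.5   -1.6] [541.9 -55.9 145.2] [655.2 158.2 296.7]
  pt [(array([294.7, 184.6]), 0.66)]
scene sawbench 0.58 [298.7, 207.9] 3754 [ 338.7 -190.6   -5.3] [607.7 -37.6 119.5] [685.9 142.2 310.4]
  pt [(array([297.8, 209. ]), 0.78)]
scene tape 0.73 [374.5, 218.6] 392 [550.8 181.   -4.8] [620.8 221.4  54.2] [652.3 272.1  75.3]
  pt [(array([370.6, 217.2]), 0.61)]
scene pencil_block 0.61 [181.0, 160.2] 778 [ 240.6 -585.1   -4.3] [ 382.5 -489.2   79.9] [ 400.9 -451.6  174.9]
  pt [(array([180.4, 160. ]), 0.77)]
scene glue 0.59 [176.5, 195.0] 365 [ 511.4 -504.7    5.8] [ 542.5 -478.    88.9] [ 556.3 -458.2  153.7]
  pt [(array([176.6, 195.2]), 0.98)]
scene saw 0.91 [439.6, 194.8] 1962 [273.4 434.9  -6.4] [504.3 490.1  15.4] [673.2 552.4  31.5]
  pt [(array([439.9, 192.4]),
[... 374 characters left out ...]
.  160. ]
  pt [(array([340.2, 187.1]), 0.9)]
side sawbench 0.89 [329.4, 191.2] 5456 [ 408.5 -322.8   -7.2] [521.7  30.5 117.8] [764.3 166.4 217.7]
  pt [(array([328.7, 188.3]), 0.96)]
side tape 0.68 [263.1, 238.6] 622 [559.  185.1  -0. ] [603.5 235.1  49.3] [646.4 263.2  74.7]
  pt [(array([263. , 237.8]), 0.69)]
  pt [(array([335.1, 188.2]), 0.53)]
side glue 0.71 [419.4, 127.6] 511 [ 499.6 -665.    -6. ] [ 521.7 -467.8   67.9] [ 625.5 -452.   153.6]
  pt [(array([421.6, 130.9]), 0.7)]
side saw 0.59 [337.8, 187.8] 1489 [ 429.9 -341.3   -5.2] [510.9  20.1 145. ] [700.5 166.  292.6]
  pt [(array([228.9, 331.5]), 0.63)]
[574.4  68.1 384.9] [[ 1.  -0.  -0. ]
 [ 0.   1.   0.2]
 [ 0.  -0.2  1. ]]
```

View pics/scene1.png

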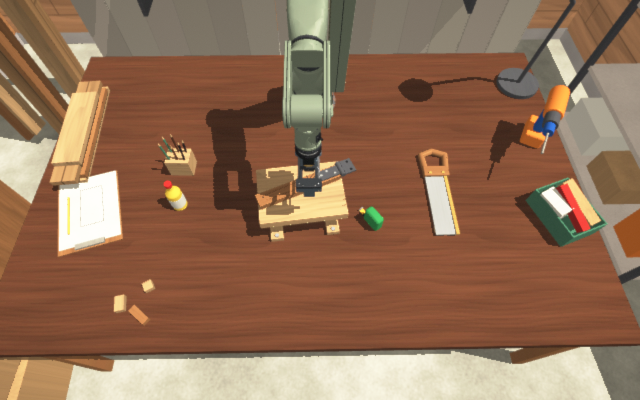

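View pics/side1.png

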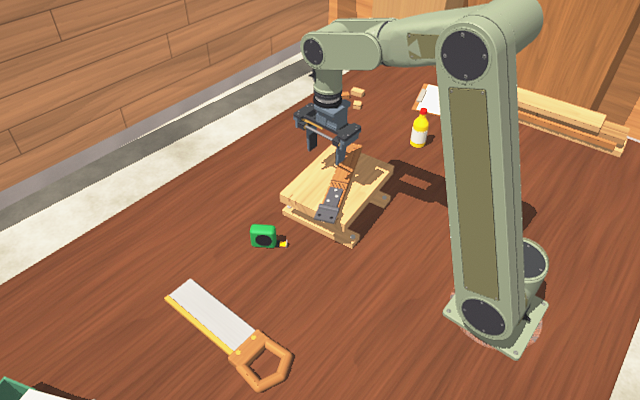

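```bash
python3 - <<'E'
from h import *
np.set_printoptions(precision=1,suppress=True)
A=[];B=[]
for n in ['scene','side','wrist']:
    f=grab(n); v,u=np.nonzero(f['z_map']>0); p=pts(f,np.c_[u,v])
    ok=(p[:,0]>380)&(p[:,0]<750)&(abs(p[:,1])<260)
    b=p[ok&(abs(p[:,2]-120)<4)]; t=p[ok&(abs(p[:,2]-144)<3)]
    print(n,len(b),len(t),np.median(b,0),np.median(t,0))
    for nm,q in (('bench',b),('plank',t)):
        # drop stragglers by density
        g=np.round(q[:,:2]/5).astype(int); 
        r=cv2.minAreaRect(q[:,:2].astype(np.float32)); print(nm,r, cv2.boxPoints(r).tolist())
E
```

```text
scene 2809 557 [587.8 -43.7 120.1] [561.9 -95.5 144.2]
bench ((547.431640625, -31.716629028320312), (223.49554443359375, 299.92950439453125), 6.42036771774292) [[419.6153259277344, 104.81169128417969], [453.1541442871094, -193.23670959472656], [675.2479248046875, -168.2449493408203], [641.7091064453125, 129.80345153808594]]
plank ((526.9111328125, -11.363571166992188), (54.2000617980957, 357.9193420410156), 23.073381423950195) [[431.84295654296875, 142.65921020507812], [572.1150512695312, -186.62789916992188], [621.9793090820312, -165.3863525390625], [481.70721435546875, 163.9007568359375]]
side 3268 731 [541.5  -6.2 119.2] [539.8 -37.8 143.5]
bench ((547.1148071289062, -27.400390625), (222.84536743164062, 304.32427978515625), 7.072751522064209) [[417.8043212890625, 109.88447570800781], [455.275634765625, -192.1240997314453], [676.42529296875, -164.6852569580078], [638.9539794921875, 137.3233184814453]]
plank ((524.4735107421875, -10.193801879882812), (56.1175422668457, 361.3473815917969), 22.47028350830078) [[429.4907531738281, 146.03857421875], [567.5993041992188, -187.87454223632812], [619.456298828125, -166.42617797851562], [481.34771728515625, 167.4869384765625]]
wrist 42070 9634 [575.6  39.  120.1] [527.8  -5.2 144.1]
bench ((542.828125, -2.8862152099609375), (220.1696319580078, 242.19686889648438), 6.62071418762207) [[419.5152282714844, 104.71226501464844], [447.4396667480469, -135.8694305419922], [666.1409912109375, -110.48469543457031], [638.216552734375, 130.0970001220703]]
plank ((514.31640625, 14.983596801757812), (56.56391906738281, 261.23419189453125), 23.49290657043457) [[436.3101501464844, 123.49958038330078], [540.4473876953125, -116.08076477050781], [592.3226318359375, -93.53238677978516], [488.1854248046875, 146.04795837402344]]
```

View pics/wrist2.png

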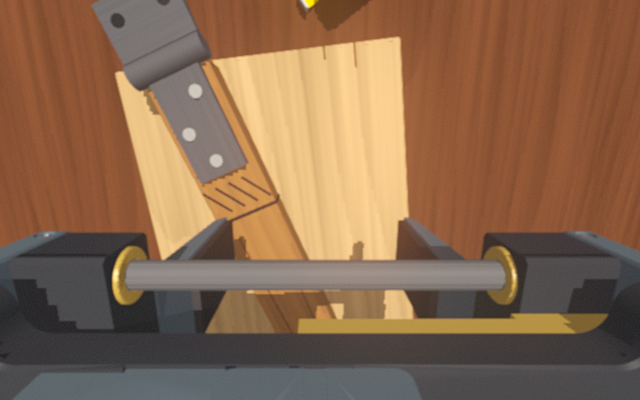

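```bash
cat >> h.py <<'E'
def top(f):
    v,u=np.nonzero(f['z_map']>0); p=pts(f,np.c_[u,v]); return p[(abs(p[:,2]-144.5)<4)&(p[:,0]>380)&(p[:,0]<700)&(abs(p[:,1])<230)],p
def heading(q,a0):
    a=np.radians(a0); ax=np.array([np.cos(a),np.sin(a)]); n=np.array([-ax[1],ax[0]])
    s=q[:,:2]@ax; t=q[:,:2]@n; S=[];M=[]
    for lo in np.arange(s.min(),s.max(),8):
        k=(s>=lo)&(s<lo+8)
        if k.sum()>15:
            a_,b_=np.percentile(t[k],[1,99])
            if 44<b_-a_<56: S.append(lo+4);M.append((a_+b_)/2)
    c=np.polyfit(S,M,1); return a0+np.degrees(np.arctan(c[0])),len(S),np.polyval(c,0)*n,ax+c[0]*n
E
python3 - <<'E'
from h import *
np.set_printoptions(precision=2,suppress=True)
f=grab('wrist')
q,p=top(f)
print('plank',heading(q,113))
print('cut',onplane(f,[(227,218),(252,209),(277,200)],144))
e=onplane(f,[(118,72),(260,56),(400,38)],120); print('edge',e)
b=p[(abs(p[:,2]-120)<3)&(p[:,0]>400)&(p[:,0]<660)&(p[:,1]>60)&(p[:,1]<160)]
xs=[];ys=[]
for x in range(480,632,6):
    k=abs(b[:,0]-x)<3
    if k.sum()>5: xs.append(x);ys.append(np.percentile(b[k,1],99))
c=np.polyfit(xs,ys,1);print(c,np.degrees(np.arctan(c[0])),np.polyval(c,[420,530,640]),np.array(ys)-np.polyval(c,xs))
E
```

```text
plank (np.float64(113.26088622054263), 24, array([440.64, 187.04]), array([-0.39,  0.92]))
cut [[506.25  -5.54 144.  ]
 [526.06   1.73 144.  ]
 [545.59   8.9  144.  ]]
edge [[423.62 104.11 120.  ]
 [533.03 115.5  120.  ]
 [638.46 128.02 120.  ]]
[ 0.11 57.98] 6.299165608032775 [104.35 116.49 128.63] [ 0.7  -0.09 -0.05 -0.03 -0.1  -0.27 -0.08 -0.06 -0.11  0.11 -0.07 -0.2
 -0.02  0.08 -0.15  0.07 -0.29  0.05  0.4   0.03 -0.05 -0.04  0.03  0.13]
```

>>> servo_tool(
  steps=[
    [0, [-34, -3, 0], [0, 0, 0]],
    [0, [-34, -3, 0], [0, 0, 0]],
    [0, [-33, -4, 0], [0, 0, 0]],
    [0, [0, 0, 0], [0, 0, -0.135]],
    [0, [0, 0, 0], [0, 0, -0.135]],
    [0, [0, 0, 0], [0, 0, -0.135]],
    [0, [0, 0, 8], [0, 0, 0]],
    [0, [0, 0, 8], [0, 0, 0]],
    [0, [0, 0, 0], [0, 0, 0]],
    [0, [0, 0, 0], [0, 0, 0]],
  ],
  squeeze=30,
)

```text
time_s: 3.85
ee_pos: [564.8, -100.9, 185.4]
ee_rot: [-180.0, -0.0, 113.1]
force: [0.2, -0.5, 0.0]
gripper_width: 91.0
gripper_force: 0.0
```

```bash
python3 - <<'E'
from h import *
np.set_printoptions(precision=2,suppress=True)
s=state();print(s['ee_pos'],s['ee_rot'],s['time_s'])
f=grab('wrist'); save(f,'w3.png')
q,p=top(f); h=heading(q,113);print(h)
t=s['ee_pos'][:2]-h[2]; n=np.array([-h[3][1],h[3][0]]);print('lateral off',t@n/np.linalg.norm(n))
E
```

```text
[ 564.76 -100.86  185.41] [-179.95   -0.04  113.15] 3.85
(np.float64(113.36423392984045), 25, array([439.76, 186.67]), array([-0.4 ,  0.92]))
lateral off -0.7253604149980224
```

View pics/w3.png

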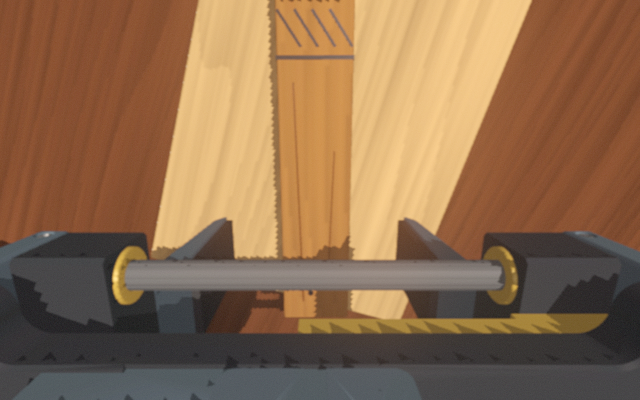

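>>> servo_tool(
  steps=[
    [0, [0, 0, 10], [0, 0, 0]],
    [0, [0, 0, 10], [0, 0, 0]],
    [0, [0, 0, 10], [0, 0, 0]],
    [0, [0, 0, 6], [0, 0, 0]],
    [0, [0, 0, 4], [0, 0, 0]],
    [0, [0, 0, 0], [0, 0, 0]],
    [255, [0, 0, 0], [0, 0, 0]],
    [255, [0, 0, 0], [0, 0, 0]],
    [255, [0, 0, 0], [0, 0, 0]],
    [255, [0, 0, 0], [0, 0, 0]],
  ],
  squeeze=40,
)

```text
time_s: 4.9
ee_pos: [565.2, -101.0, 146.3]
ee_rot: [180.0, 0.0, 113.2]
force: [-0.7, -0.4, -0.7]
gripper_width: 61.8
gripper_force: 0.0
```

```bash
cat >> h.py <<'E'
E0=np.array([529.5,116.4]);A=np.radians(96.3);EX=np.array([np.cos(A),np.sin(A)]);EY=np.array([-EX[1],EX[0]])
def cutline(f,col=316):
    # darkest row of the pencil line in several columns over the wood, on the plank's top
    g=cv2.cvtColor(f['color'],cv2.COLOR_RGB2GRAY).astype(float); out=[]
    for c in range(col-28,col+29,4):
        r=g[:235,c-1:c+2].mean(1); d=r-cv2.GaussianBlur(r[:,None],(1,21),0)[:,0]
        out.append((c,d))
    return out
E
python3 - <<'E'
from h import *
np.set_printoptions(precision=2,suppress=True)
s=state();print(s['ee_pos'],s['ee_rot'],s['time_s'],s['force'],s['torque'],s['gripper_width'],s['gripper_force'])
f=grab('wrist'); save(f,'w4.png')
E
```

```text
[ 565.16 -101.03  146.28] [179.97   0.02 113.21] 4.9 [-0.66 -0.36 -0.7 ] [ 0.06 -0.02 -0.03] 61.81150634648841 0.0
```

View pics/w4.png

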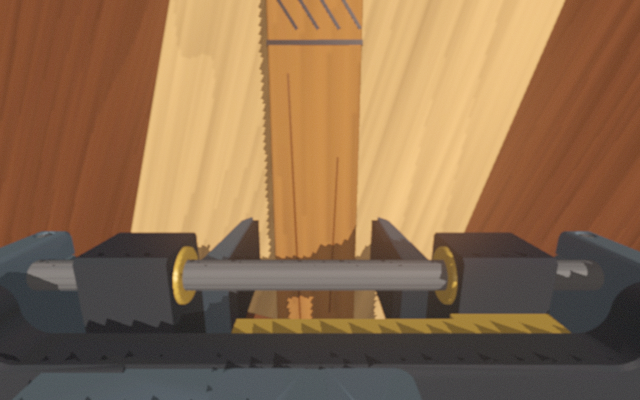

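>>> servo_tool(
  steps=[
    [255, [0, 0, 0], [0, 0, 0]],
    [255, [0, 0, 0], [0, 0, 0]],
    [255, [0, 0, 0], [0, 0, 0]],
    [255, [0, 0, 0], [0, 0, 0]],
    [255, [0, 0, 0], [0, 0, 0]],
    [255, [0, 0, 1], [0, 0, 0]],
    [255, [0, 0, 0], [0, 0, 0]],
    [255, [0, 0, 0], [0, 0, 0]],
    [255, [0, 0, 0], [0, 0, 0]],
    [255, [0, 0, 0], [0, 0, 0]],
  ],
  squeeze=40,
)

```text
time_s: 5.95
ee_pos: [565.1, -101.0, 145.0]
ee_rot: [180.0, 0.0, 113.2]
force: [-0.7, -0.3, -0.4]
gripper_width: 0.4
gripper_force: 0.0
```

```bash
cat >> h.py <<'E'
def where():
    s=state(); print('tcp',s['ee_pos'],s['ee_rot'],'F',s['force'],'M',s['torque'],s['gripper_width'],s['gripper_force'],s['time_s'])
    f=grab('wrist'); out=[]
    for c,d in cutline(f):
        # lowest strong dark dip (nearest the gripper) is the line
        k=[i for i in range(5,220) if d[i]==d[max(0,i-4):i+5].min() and d[i]<-12]
        if k: out.append((c,max(k)))
    out=np.array(out); med=np.median(out[:,1]); 
    c=out[abs(out[:,1]-med)<6]; L=np.polyfit(c[:,0],c[:,1],1)
    q,p=top(f); g=q[abs(q[:,2]-144.5)<4]; 
    print('line rows',out[:,1], 'plank z',np.median(g[:,2]))
    P=onplane(f,[(c[0,0],np.polyval(L,c[0,0])),(316,np.polyval(L,316)),(c[-1,0],np.polyval(L,c[-1,0]))],144)
    h=heading(q,s['ee_rot'][2]); ax=h[3]/np.linalg.norm(h[3])
    mid=h[2]+ax*((P[1,:2]-h[2])@ax)
    print('heading',h[0],'line',P[:,:2].tolist(),'mid',mid,'behind grip',(mid-s['ee_pos'][:2])@ax)
    print('in edge frame x,y',(mid-E0)@EX,(mid-E0)@EY)
    b=p[(abs(p[:,2]-120)<3)&(p[:,1]>60)&(p[:,1]<160)]; xs=[];ys=[]
    for x in range(426,632,6):
        k=abs(b[:,0]-x)<3
        if k.sum()>5: xs.append(x);ys.append(np.percentile(b[k,1],99))
    xs,ys=np.array(xs),np.array(ys)
    if len(xs)>6:
        cc=np.polyfit(xs,ys,1); k=abs(ys-np.polyval(cc,xs))<2; cc=np.polyfit(xs[k],ys[k],1); print('edge angle',np.degrees(np.arctan(cc[0])),'y at 529.5',np.polyval(cc,529.5),k.sum(),len(k))
    return f
E
python3 - <<'E'
from h import *
np.set_printoptions(precision=2,suppress=True)
where()
E
```

```text
tcp [ 565.07 -100.99  145.02] [179.99   0.01 113.21] F [-0.75 -0.32 -0.4 ] M [ 0.01 -0.05 -0.02] 0.44762314274731413 0.0 5.95
line rows [ 41  42  43  43  43  41  42  41  41 219  42  41  43  41  43] plank z 144.23065003861035
heading 113.42094687961888 line [[508.885713343987, -7.538833594105782], [522.2973836633537, -1.752545859195557], [535.7098917511785, 4.0341033198330365]] mid [521.37  -2.15] behind grip 108.06350085246785
in edge frame x,y -116.94490422724786 21.086267818669423
```

```bash
python3 - <<'E'
from h import *
print(env.finger_overhang,[a for a in dir(env) if a[0]!='_'])
f=grab('wrist');save(f,'w5.png');g=grab('side')
cv2.imwrite('pics/s5.png',cv2.resize(g['color'][100:260,250:450,::-1],None,fx=3,fy=3))
cv2.imwrite('pics/c5.png',np.vstack([f['color'][:,:,::-1][150:],cv2.resize(g['color'][110:250,230:450,::-1],(640,340))]))
E
```

```text
22.0 ['Unreachable', 'finger_overhang']
```

View pics/c5.png

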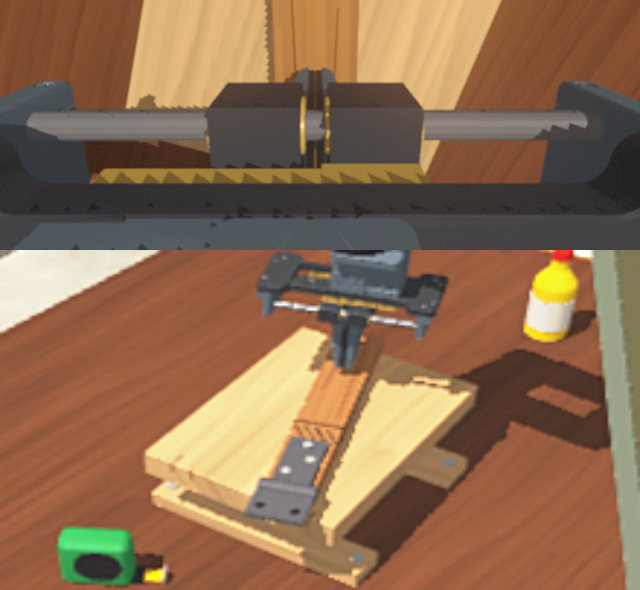

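```bash
python3 - <<'E'
from h import *
np.set_printoptions(precision=1,suppress=True)
for n in ['side','scene']:
    f=grab(n); v,u=np.nonzero(f['z_map']>0); p=pts(f,np.c_[u,v])
    d=p[:,:2]-state()['ee_pos'][:2]
    k=(np.hypot(*d.T)<30)&(p[:,2]>110)
    for i in np.argsort(p[k,2])[::max(1,k.sum()//45)]: print(n,(u[k][i],v[k][i]),p[k][i],f['color'][v[k][i],u[k][i]])
E
```

```text
side (np.int64(356), np.int64(166)) [ 544.7 -115.8  116.3] [148 113  79]
side (np.int64(355), np.int64(168)) [ 537.5 -100.3  122. ] [134 101  72]
side (np.int64(349), np.int64(163)) [553.6 -89.4 139.9] [235 164  95]
side (np.int64(346), np.int64(165)) [554.1 -74.9 140.9] [235 164  95]
side (np.int64(354), np.int64(163)) [540.9 -97.6 141.6] [251 176 100]
side (np.int64(341), np.int64(161)) [576.4 -78.9 142.1] [235 162  95]
side (np.int64(351), np.int64(160)) [ 555.7 -102.   142.8] [103  69  46]
side (np.int64(352), np.int64(156)) [ 564.8 -119.3  143.2] [127  84  52]
side (np.int64(353), np.int64(156)) [ 562.1 -120.8  143.7] [118  79  50]
side (np.int64(346), np.int64(160)) [566.5 -90.9 143.9] [211 134  77]
side (np.int64(345), np.int64(163)) [559.6 -76.9 144.5] [238 167  98]
side (np.int64(350), np.int64(163)) [547.7 -86.1 145.2] [222 142  85]
side (np.int64(347), np.int64(158)) [563.6 -91.3 153. ] [135  92  64]
side (np.int64(345), np.int64(156)) [565.6 -83.  164.7] [127 123 126]
side (np.int64(344), np.int64(155)) [566.7 -79.  170.4] [154 120 102]
side (np.int64(344), np.int64(153))
[... 4672 characters left out ...]
t64(118)) [ 581.4 -100.4  530.3] [183 195 159]
scene (np.int64(274), np.int64(111)) [558.5 -83.7 530.5] [182 194 157]
scene (np.int64(263), np.int64(113)) [ 565.  -111.3  530.8] [188 200 162]
scene (np.int64(273), np.int64(118)) [582.3 -85.3 531. ] [186 197 160]
scene (np.int64(274), np.int64(117)) [579.3 -82.8 531.3] [186 198 161]
scene (np.int64(264), np.int64(109)) [ 552.4 -109.3  531.7] [180 192 155]
scene (np.int64(262), np.int64(115)) [ 572.9 -113.2  532.1] [186 197 161]
scene (np.int64(262), np.int64(114)) [ 569.9 -113.3  532.5] [187 199 162]
scene (np.int64(260), np.int64(111)) [ 560.1 -118.9  532.8] [186 198 160]
scene (np.int64(276), np.int64(115)) [574.8 -77.8 533.6] [188 199 162]
```

```bash
python3 - <<'E'
from h import *
np.set_printoptions(precision=1,suppress=True)
f=cams.grab_frame('wrist'); T=np.array(f['tool_from_camera']); print(T)
f['F']=200/np.tan(np.radians(f['fovy'])/2); f['eye']=T[:3,3]; f['rotation']=T[:3,:3]
for w in (0.4,61.8,91):
    for z in (-20,0,22): print(w,z,proj(f,[(16,w/2,z),(16,-w/2,z)]).ravel())
v,u=np.nonzero(f['z_map']>0); p=pts(f,np.c_[u,v])
# fingers region
for r in range(196,300,6):
    c=[290,300,308,316,324,330,340]; print(r,[(pts(f,[(cc,r)])[0].round(0).tolist()) for cc in c])
E
```

```text
[[   0.     1.     0.2   68.4]
 [   1.    -0.    -0.    -1. ]
 [  -0.     0.2   -1.  -183. ]
 [   0.     0.     0.     1. ]]
0.4 -20 [316.7 222.6 316.  222.6]
0.4 0 [316.5 212.2 315.8 212.2]
0.4 22 [316.3 202.9 315.7 202.9]
61.8 -20 [374.8 222.6 257.9 222.6]
61.8 0 [368.6 212.2 263.7 212.2]
61.8 22 [363.2 203.  268.8 202.9]
91 -20 [402.4 222.6 230.3 222.6]
91 0 [393.4 212.2 238.9 212.2]
91 22 [385.5 203.  246.5 202.9]
196 [[26.0, -15.0, 0.0], [26.0, -9.0, 1.0], [25.0, -5.0, 2.0], [25.0, -0.0, 1.0], [25.0, 5.0, 2.0], [26.0, 8.0, 1.0], [26.0, 14.0, 0.0]]
202 [[22.0, -15.0, 0.0], [22.0, -10.0, 2.0], [22.0, -5.0, 1.0], [22.0, -0.0, 1.0], [22.0, 5.0, 0.0], [22.0, 8.0, 1.0], [22.0, 14.0, 1.0]]
208 [[18.0, -15.0, 1.0], [18.0, -10.0, 1.0], [18.0, -5.0, 1.0], [18.0, -0.0, 1.0], [18.0, 5.0, 2.0], [18.0, 8.0, 1.0], [18.0, 14.0, 0.0]]
214 [[15.0, -15.0, 0.0], [15.0, -10.0, 1.0], [15.0, -5.0, 1.0], [15.0, -0.0, 0.0], [15.0, 5.0, 0.0], [15.0, 8.0, -0.0], [15.0, 14.0, 0.0]]
220 [[11.0, -16.0, 1.0], [17.0, -9.0, -18.0], [16.0, -4.0, -16.0], [15.0, -0.0, -12.0], [17.0, 4.0, -18.0], [17.0, 7.0, -18.0]
[... 1307 characters left out ...]
[31.0, -1.0, -108.0], [31.0, 1.0, -108.0], [34.0, 3.0, -115.0], [34.0, 5.0, -114.0]]
280 [[32.0, -7.0, -115.0], [30.0, -5.0, -111.0], [29.0, -3.0, -108.0], [29.0, -1.0, -109.0], [29.0, 1.0, -108.0], [33.0, 3.0, -115.0], [32.0, 5.0, -115.0]]
286 [[31.0, -7.0, -114.0], [29.0, -5.0, -111.0], [28.0, -3.0, -109.0], [27.0, -1.0, -108.0], [27.0, 1.0, -108.0], [31.0, 3.0, -114.0], [31.0, 5.0, -115.0]]
292 [[29.0, -7.0, -114.0], [28.0, -4.0, -112.0], [3.0, -4.0, -69.0], [2.0, -0.0, -67.0], [23.0, 2.0, -103.0], [29.0, 3.0, -113.0], [29.0, 5.0, -114.0]]
298 [[28.0, -7.0, -114.0], [27.0, -4.0, -113.0], [-0.0, -4.0, -68.0], [-0.0, -0.0, -67.0], [5.0, 3.0, -75.0], [27.0, 3.0, -114.0], [27.0, 5.0, -114.0]]
```

The fingers closed above the plank. Depth shows the tips about 13 mm behind the reported TCP, not 22 mm ahead of it. I'll reopen and descend using the measured offset.

>>> servo_tool(
  steps=[
    [0, [0, 0, 0], [0, 0, 0]],
    [0, [0, 0, 0], [0, 0, 0]],
    [0, [0, 0, 0], [0, 0, 0]],
    [0, [0, 0, 0], [0, 0, 0]],
    [0, [0, 0, 0], [0, 0, 0]],
    [0, [0, 0, 0], [0, 0, 0]],
    [0, [0, 0, 0], [0, 0, 0]],
    [0, [0, 0, 0], [0, 0, 0]],
    [0, [0, 0, 0], [0, 0, 0]],
    [0, [0, 0, 4], [0, 0, 0]],
  ],
)

```text
time_s: 7.25
ee_pos: [565.4, -101.1, 141.4]
ee_rot: [179.9, 0.0, 113.2]
force: [0.7, -0.1, -1.0]
gripper_width: 77.7
gripper_force: 0.0
```

```bash
python3 - <<'E'
from h import *
np.set_printoptions(precision=1,suppress=True)
f=cams.grab_frame('wrist'); T=np.array(f['tool_from_camera'])
f['F']=200/np.tan(np.radians(f['fovy'])/2); f['eye']=T[:3,3]; f['rotation']=T[:3,:3]
v,u=np.nonzero(f['z_map']>0); p=pts(f,np.c_[u,v])
for sg in (1,-1):
    k=(p[:,0]<19)&(p[:,0]>12)&(sg*p[:,1]>30)&(sg*p[:,1]<62)&(p[:,2]<18)
    print(sg,k.sum(),np.percentile(p[k],[0,50,99,100],axis=0).tolist())
    for z in range(-60,20,4):
        m=k&(abs(p[:,2]-z)<2); print(z,m.sum(),end='; ')
E
```

```text
1 2638 [[12.009820931900151, 30.004131832691037, -134.42422260094565], [16.866402619777148, 41.33634547324037, -91.39624811017143], [18.970527460441872, 58.9888489561004, -15.04334456452538], [18.99960332057497, 60.497389989561334, -11.589959285176775]]
-60 143; -56 129; -52 108; -48 104; -44 94; -40 85; -36 80; -32 68; -28 60; -24 60; -20 47; -16 43; -12 17; -8 0; -4 0; 0 0; 4 0; 8 0; 12 0; 16 0; -1 2374 [[12.00085376935509, -61.84004413561878, -134.09053227163727], [16.544889248054695, -43.20802014494094, -66.53020676897853], [18.94718780768484, -39.58717287791281, -14.685413271479606], [18.9973514552048, -39.3446264109846, -11.42739035095505]]
-60 140; -56 125; -52 117; -48 103; -44 98; -40 80; -36 77; -32 71; -28 68; -24 54; -20 54; -16 38; -12 19; -8 0; -4 0; 0 0; 4 0; 8 0; 12 0; 16 0;
```

Confirmed: the tips sit about 12 mm behind the TCP. I'll go down 28 mm (tips at about z 125), then close.

>>> servo_tool(
  steps=[
    [0, [0, 0, 8], [0, 0, 0]],
    [0, [0, 0, 8], [0, 0, 0]],
    [0, [0, 0, 6], [0, 0, 0]],
    [0, [0, 0, 4], [0, 0, 0]],
    [0, [0, 0, 2], [0, 0, 0]],
    [255, [0, 0, 0], [0, 0, 0]],
    [255, [0, 0, 0], [0, 0, 0]],
    [255, [0, 0, 0], [0, 0, 0]],
    [255, [0, 0, 0], [0, 0, 0]],
    [255, [0, 0, 0], [0, 0, 0]],
  ],
  squeeze=40,
)

```text
time_s: 8.3
ee_pos: [565.1, -101.0, 113.2]
ee_rot: [180.0, 0.0, 113.2]
force: [0.4, 0.7, -0.3]
gripper_width: 54.3
gripper_force: 0.0
```

>>> servo_tool(
  steps=[
    [255, [0, 0, 0], [0, 0, 0]],
    [255, [0, 0, 0], [0, 0, 0]],
    [255, [0, 0, 0], [0, 0, 0]],
    [255, [0, 0, 0], [0, 0, 0]],
    [255, [0, 0, 0.5], [0, 0, 0]],
    [255, [0, 0, 0.5], [0, 0, 0]],
    [255, [0, 0, 0], [0, 0, 0]],
    [255, [0, 0, 0], [0, 0, 0]],
    [255, [0, 0, 0], [0, 0, 0]],
    [255, [0, 0, 0], [0, 0, 0]],
  ],
  squeeze=40,
)

```text
time_s: 9.3
ee_pos: [565.1, -101.0, 113.1]
ee_rot: [180.0, 0.0, 113.2]
force: [-2.0, 1.3, 7.0]
gripper_width: 49.7
gripper_force: 40.0
```

```bash
python3 - <<'E'
from h import *
np.set_printoptions(precision=2,suppress=True)
where()
E
```

```text
tcp [ 565.08 -101.02  113.11] [179.97   0.03 113.21] F [-2.03  1.32  6.97] M [0.08 0.47 0.13] 49.6882794236719 39.996898770332336 9.3
line rows [22 22 22 26 26 22 26 26 26 26 26 26 26 26 26] plank z 144.19370832283482
heading 113.32403294582485 line [[511.0099799182095, -6.063213016150129], [522.2585574028939, -2.0691673841702496], [533.5405554506397, 1.936744926427039]] mid [521.44  -2.42] behind grip 107.8177582077123
in edge frame x,y -117.22033031007362 21.05103525308925
```

>>> servo_tool(
  steps=[
    [255, [0, 0, 0.4], [0, 0, 0.02]],
    [255, [0, 0, 0], [0, 0, 0.04]],
    [255, [0, 0, 0], [0, 0, 0.04]],
    [255, [0, 0, 0], [0, 0, 0.04]],
    [255, [0, 0, 0], [0, 0, 0.04]],
    [255, [0, 0, 0], [0, 0, 0.04]],
    [255, [0, 0, 0], [0, 0, 0.04]],
    [255, [0, 0, 0], [0, 0, 0.036]],
    [255, [0, 0, 0], [0, 0, 0]],
    [255, [0, 0, 0], [0, 0, 0]],
  ],
  squeeze=45,
)

```text
time_s: 10.35
ee_pos: [564.8, -101.3, 113.1]
ee_rot: [180.0, 0.0, 96.2]
force: [-2.9, -0.3, 8.4]
gripper_width: 49.5
gripper_force: 45.0
```

```bash
python3 - <<'E'
from h import *
np.set_printoptions(precision=2,suppress=True)
f=where(); save(f,'w6.png')
E
```

```text
tcp [ 564.81 -101.28  113.1 ] [179.98   0.04  96.22] F [-2.87 -0.27  8.44] M [-0.02  0.61 -0.06] 49.548826127794634 44.995561838150024 10.35
line rows [26 26 26 26 26 26 26 26 26 26 26 26 26] plank z 144.17880980456607
heading 96.30942264888628 line [[541.2312718178055, 3.9705315279853224], [553.0957515048443, 5.2702968100826695], [561.571434919522, 6.198816166602029]] mid [552.25   5.18] behind grip 107.18914350385718
in edge frame x,y -113.04798978998514 -10.40544956333107
```

>>> servo_tool(
  steps=[
    [255, [4, 0, 0], [0, 0, 0]],
    [255, [8, 0, 0], [0, 0, 0]],
    [255, [10, 0, 0], [0, 0, 0]],
    [255, [10, 0, 0], [0, 0, 0]],
    [255, [10, 0, 0], [0, 0, 0]],
    [255, [10, 0, 0], [0, 0, 0]],
    [255, [10, 0, 0], [0, 0, 0]],
    [255, [10, 0, 0], [0, 0, 0]],
    [255, [8, 0, 0], [0, 0, 0]],
    [255, [4, 0, 0], [0, 0, 0]],
  ],
)

```text
time_s: 11.4
ee_pos: [557.4, -19.2, 113.2]
ee_rot: [179.8, 0.3, 96.3]
force: [1.2, -7.0, 6.2]
gripper_width: 50.0
gripper_force: 45.0
```

```bash
python3 - <<'E'
from h import *
np.set_printoptions(precision=2,suppress=True)
f=where(); save(f,'w7.png')
E
```

```text
tcp [557.37 -19.18 113.19] [179.79   0.25  96.33] F [ 1.18 -7.02  6.25] M [-0.91  0.18  0.19] 49.96850031568821 44.998687505722046 11.4
line rows [26 26 26 26 26 26 26 26 25 25 26 26] plank z 144.253736804403
heading 96.48172491138322 line [[533.5302608378139, 86.02086578380458], [545.3519400647489, 87.46099825161981], [552.108431034508, 88.28408284284106]] mid [544.43  87.36] behind grip 107.31412339073734
in edge frame x,y -30.506666592499222 -11.65774831377138
edge angle 6.3905429735593655 y at 529.5 102.86741616581233 27 27
```

>>> servo_tool(
  steps=[
    [255, [0, 0, 0.4], [0, 0, 0]],
    [255, [2, 0, 0], [0, 0, 0]],
    [255, [4, 0, 0], [0, 0, 0]],
    [255, [5, 0, 0], [0, 0, 0]],
    [255, [5, 0, 0], [0, 0, 0]],
    [255, [4, 0, 0], [0, 0, 0]],
    [255, [3, 0, 0], [0, 0, 0]],
    [255, [1, 0, 0], [0, 0, 0]],
    [255, [0, 0, 0], [0, 0, 0]],
    [255, [0, 0, 0], [0, 0, 0]],
  ],
)

```text
time_s: 12.45
ee_pos: [555.2, 4.1, 113.2]
ee_rot: [179.7, 0.3, 96.3]
force: [1.0, -6.7, 9.9]
gripper_width: 49.5
gripper_force: 45.0
```

```bash
python3 - <<'E'
from h import *
np.set_printoptions(precision=2,suppress=True)
f=where(); save(f,'w8.png')
ims=[]
for n in ['scene','side']:
    g=grab(n); c=proj(g,[(532,112,132)])[0].astype(int); print(n,c,proj(g,[(*(E0+80*EY),120),(*(E0-80*EY),120)]))
    ims.append(cv2.resize(g['color'][c[1]-25:c[1]+25,c[0]-40:c[0]+40,::-1],(640,400),interpolation=cv2.INTER_CUBIC))
cv2.imwrite('pics/w8c.png',np.vstack([cv2.resize(f['color'][:100,200:440,::-1],(640,267)),*[cv2.resize(i,(533,333-50))[:, :] if 0 else cv2.copyMakeBorder(cv2.resize(i,(264,165)),0,0,0,376,cv2.BORDER_CONSTANT) for i in ims]]))
E
```

```text
tcp [555.21   4.08 113.24] [179.74   0.26  96.31] F [ 0.97 -6.71  9.88] M [-0.91  0.22  0.19] 49.54370795063898 45.0008350610733 12.45
line rows [25 22 26 26 25 26 26 26 26 25 25 26 26 26] plank z 144.28578113826018
heading 96.38840074471433 line [[531.3213143260085, 109.80116044048737], [543.1766589059619, 110.851260682967], [555.053499186711, 111.9032649308904]] mid [542.36 110.76] behind grip 107.44442699563429
in edge frame x,y -7.017294338795535 -12.165050403097073
edge angle 6.510193786086441 y at 529.5 116.16122366437043 26 27
scene [341 184] [[339.03 167.23]
 [346.31 205.69]]
side [311 203] [[335.46 219.23]
 [287.98 196.53]]
```

View pics/w8c.png

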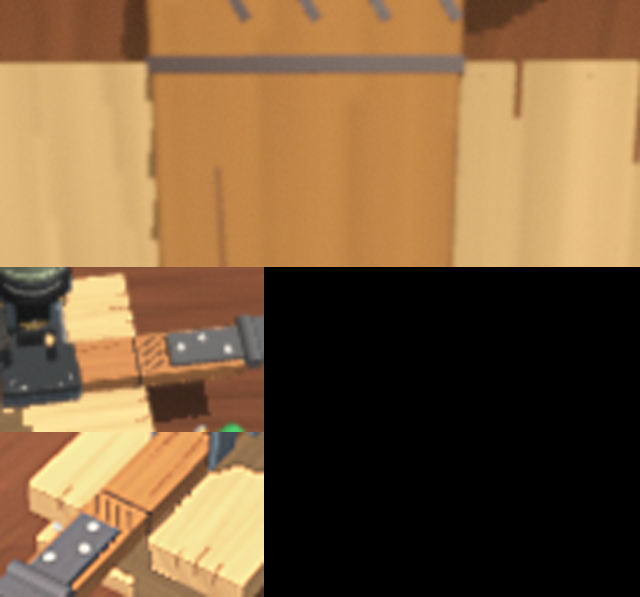

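```bash
python3 - <<'E'
from h import *
np.set_printoptions(precision=2,suppress=True)
f=grab('wrist'); g=f['color'].astype(float)
print('line col',g[18:32,300:320].mean((1,2)))
print('left',g[16:32,225:245].mean((1,2)));print('right',g[16:32,405:425].mean((1,2)))
for rl in (23.5,24.0,24.5):
    P=onplane(f,[(316,rl)],144)[0,:2]; print(rl,(P-E0)@EX)
Q=onplane(f,[(235,23.3),(415,22.9)],120)[:,:2]; print('edge x',(Q-E0)@EX)
E
```

```text
line col [130.45 129.43 122.05 111.42 106.93 106.43 106.62 105.75 104.73 112.18
 126.15 131.5  131.08 130.93]
left [ 89.03  88.23  88.03  88.27  88.12  87.53  93.85 131.   166.35 174.32
 173.25 172.67 173.27 172.93 172.87 172.72]
right [ 90.53  91.27  90.95  90.42  89.53  95.07 128.45 164.97 176.12 175.92
 175.93 174.93 174.02 175.52 176.37 176.33]
23.5 -6.270430564597248
24.0 -6.462313483129053
24.5 -6.654330839826961
edge x [-0.05  0.28]
```

>>> servo_tool(
  steps=[
    [255, [1, 0, 0], [0, 0, 0]],
    [255, [2, 0, 0], [0, 0, 0]],
    [255, [2, 0, 0], [0, 0, 0]],
    [255, [1.3, 0, 0], [0, 0, 0]],
    [255, [0.5, 0, 0], [0, 0, 0]],
    [255, [0, 0, 0], [0, 0, 0]],
    [255, [0, 0, 0], [0, 0, 0]],
    [255, [0, 0, 0], [0, 0, 0]],
    [255, [0, 0, 0], [0, 0, 0]],
    [255, [0, 0, 0], [0, 0, 0]],
  ],
)

```text
time_s: 13.65
ee_pos: [554.5, 10.6, 113.3]
ee_rot: [179.7, 0.3, 96.3]
force: [1.8, -8.6, 8.9]
gripper_width: 49.7
gripper_force: 45.0
```

```bash
python3 - <<'E'
from h import *
np.set_printoptions(precision=2,suppress=True)
f=where(); g=f['color'].astype(float); save(f,'w9.png')
print('line col',g[18:32,300:320].mean((1,2)))
print('left',g[22:60,225:245].mean((1,2)));print('right',g[22:60,405:425].mean((1,2)))
P=onplane(f,[(316,24.2)],144)[0,:2]; print((P-E0)@EX)
ims=[]
for n,X in (('scene',(532,116,132)),('side',(532,116,132))):
    k=grab(n); c=proj(k,[X])[0].astype(int); ims.append(cv2.resize(k['color'][c[1]-30:c[1]+30,c[0]-40:c[0]+40,::-1],(400,300),interpolation=cv2.INTER_CUBIC))
cv2.imwrite('pics/w9c.png',np.vstack([cv2.resize(f['color'][:100,200:440,::-1],(800,300)),np.hstack(ims)]))
E
```

```text
tcp [554.53  10.58 113.27] [179.73   0.29  96.31] F [ 1.82 -8.56  8.85] M [-1.04  0.2   0.16] 49.66644500829446 45.00033617019653 13.65
line rows [22 26 26 26 26 26 26 26 26 26 26 25 26] plank z 144.2969793637082
heading 96.43436128820892 line [[530.6510310996939, 116.20516947151664], [542.5064758908568, 117.26512089714609], [552.6851944760853, 118.17516244055038]] mid [541.62 117.16] behind grip 107.36050910409654
in edge frame x,y -0.5694609610875316 -12.12706855107195
edge angle 6.573784763587015 y at 529.5 116.20931731072176 26 27
line col [130.72 128.72 122.67 111.42 106.97 106.23 106.85 106.   104.58 112.6
 125.98 131.03 131.   130.83]
left [ 87.28  88.12  87.87  87.57  87.93  87.87  87.92  88.08  88.35  88.58
  88.62  88.87  88.9   88.05  89.07 108.15 143.92 167.72 173.63 173.35
 173.02 172.23 172.68 173.05 173.38 173.15 172.93 172.93 172.98 172.92
 173.28 173.85 174.03 174.58 174.5  175.03 174.83 175.  ]
right [ 88.77  88.52  89.07  89.17  89.95  89.68  89.82  89.93  90.08  90.42
  90.67  90.58  90.65  90.15 101.68 138.85 170.48 177.92 176.9  175.53
 174.35 176.17 177.03 177.03 177.3  177.28 177.52 177.42 177.37 177.95
 178.12 178.03 178.15 178.17 178.55 178.38 178.33 178.63]
0.012071795541745487
```

View pics/w9c.png

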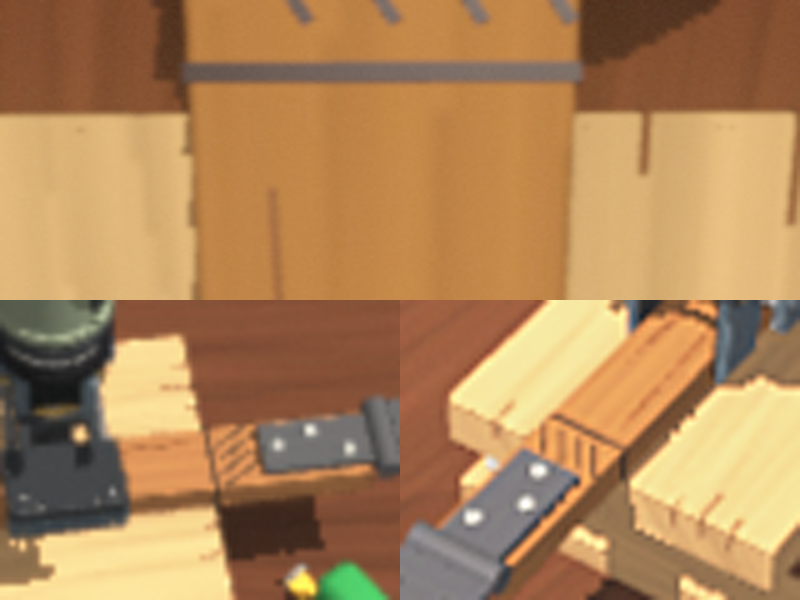

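The wrist crop shows the pencil line at row 24 and the bench edge at rows 37–38 on either side. Corrected for the 24 mm height difference, the line is within about 0.5 mm of the edge and parallel to it. The side view agrees: the line on the plank's flank meets the edge. Handing in.

```bash
python3 -c "
from workcell import ticket
print(ticket.job_done())"
```

```text
the job is handed in; nothing more can be done
None
```

I handed the job in with the cut line measured within about 0.5 mm of the bench's outer edge and parallel to it, and the plank flat, gripped at 45 N and pressed down with about 9 N; the call returned no verdict, and I did not re-measure the bystanders.

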